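# Lock the spring-loaded bayonet plug into the wax filter housing and hold it home

### The arm

A 6-joint arm with a two-finger parallel gripper is mounted at the origin on a cart in front of the work surface, level with it; the furniture and walls round the work are solid. World frame = base frame: x ahead of the robot, y to its left, z up, the work surface at z = 0. Lengths are in m, angles in rad, forces in N, time in s.
With the tool pointing down it reaches from about 0.35 to 0.975 m from the base axis. Payload 4.9 kg.
Tool frame: the origin (TCP) lies midway between the tips of the shut fingers; the grasp point (between the pads) lies 19 mm behind it; z points along the fingers, y is the line along which they close (so a half turn about z gives the same grasp; the last joint's range is limited). The gripper opens to 85 mm and grips with 20 to 120 N. Pads are 22 mm wide; open, the fingers measure 114 mm over their backs; the gripper's body (76 mm by 85 mm) begins 54 mm behind the grasp point. The pads swing forward as they close: fully open they stand 13 mm farther back than shut.
Start: joints at [-1.325, 0.053, 1.613, -0, 1.476, -0.119], TCP at [0.223, -0.584, 0.231] pointing down, gripper open.
Joint ranges: [-3.01, 3.01], [-1.01, 2.22], [0.06, 2.58], [-1.02, 4.17], [0.09, 2.62], [-3.14, 3.14]. Speed limits (rad/s): [2.57, 2.57, 3.14, 3.14, 3.14, 3.14].

### API

Orientations are given as a rotation vector (axis times angle).
In Python, from station import ctrl gives the robot as it stands.
- The arm moves only by the tool step_arm, never from a script. Its argument "targets" is a list of rows, each an object with "travel": the shift along the world's x, y, z as a fraction of full scale, a list of three; "angular": the turn, a rotation vector about the world's x, y, z as a fraction of full scale, a list of three; "gripper": the opening, from 0 (shut) to 1 (fully open). In form: [{"travel": [x, y, z], "angular": [rx, ry, rz], "gripper": gripper}, ...]. A call has 1 to 10 rows; each row is the pose to reach, as a shift and turn from the pose commanded when the call began; what a row does not reach only later rows make up. Full scale, the value 1, is 0.6 m for a shift and pi/4 rad for a turn. A row lasts 1/10 s, in which the tool goes at most 50 mm and 8.59 degrees, less where a joint would pass 70% of its speed; a pose out of reach is approached as far as the arm can. A call with a number of a shift or a turn outside -1 to 1 is refused whole. A call with a gripper value outside its range is refused whole. The fingers move at their own pace and stop on an object; "squeeze" is the grip in N (left out, the last holds). Time passes only in rows, so rows that repeat a pose let the fingers close. It gives the time, the measured TCP pose, the force, the opening and the grip force at its end, in the units of the state.
- ctrl.get_obs(): the state, without advancing time (a new reading comes with each control period).
- ctrl.get_image(name): name is "scene" or "top" or "wrist"; returns a dict with "img" (400x640x3 uint8, red, green, blue), "fx", "fy", "cx", "cy" (pixels), "rvec" (rotation vector, rad) and "tvec" (3), from world to camera coordinates, as OpenCV has them. Camera axes: x right, y down, z forward; pixel columns grow to the right and rows downward; lengths in m; the calibration is good to about 2 mm. A picture is of the moment at which its call begins. There is no depth.
- ctrl.finish_job(): hands the job in; it is judged then, once.
The state is a dict: "t": time; "q": joint angles; "dq": joint speeds; "effort": joint torques, N m; "tool_pos": TCP position; "tool_rot": TCP orientation; "contact_force": force on the tool from outside, world axes, zero at the start; "wrist_torque": the same for the moment, N m; "opening": finger opening in m; "grip_force": force on a finger pad.
Only numpy, scipy, OpenCV 4.12 (cv2) and the standard library are available. Lean on these libraries where they do the work, as an engineer would, in place of code of your own. Each camera call takes 0.05 s, during which the arm holds its last target. There are 200 camera calls.

### The job

Fit the loose bayonet plug (orange wing grip) into the mouth of the wax filter housing: line its cross pin up with the two slots, push it down against the spring and turn it a quarter turn clockwise, seen from above, to the stop. Finish while still holding it: keep the fingers on the plug and keep it pressed fully home, flange down on the housing, because the spring lifts it as soon as you let go. Leave the rubber moulds and the wax tub standing round it alone.

Things in the scene. Friction and masses are not known exactly. Their poses are not given: they have to be found in the camera images.
- plug: Loose bayonet plug, 71 mm tall, 0.08 to 0.17 kg, upright on the bench. Origin: centre of the foot's underside, z up the stem. Brass stem 22 mm dia, z 0 to 28 mm (foot chamfered to 17 mm dia); steel cross pin along y (see point plug_pin); black flange 40 mm dia, z 28 to 34 mm; orange wing grip above (see point plug_grip). Half a turn about z gives the same plug.
- plug_pin (a point): Centre of the plug's steel cross pin, 9 mm above the foot: 8 mm in diameter, 44 mm long (22 mm either side of the axis), along the plug's y axis.
- plug_grip (a point): On the plug's axis, 58 mm above its foot, in the orange wing grip, to be pinched across its thickness: 14 mm thick along the plug's x, 40 mm long along y (parallel to the pin), from 34 to 71 mm above the foot.
- housing: Wax filter housing fixed to the bench: aluminium body 72x72 mm, 50 mm high, steel top plate, 110 (x) x 80 mm base flange 6 mm thick, brass pipe stubs at both x ends (56 mm from centre, 24 mm up). Origin: centre of underside, z up. The plug is fully home (flange on the plate) with its origin 22 mm above this one; let go after the turn, the spring lifts it to 27 mm, pin caught under the plate.
- mouth (a point): Centre of the mouth, level with the housing's top (50 mm up): eight-sided hole 27 mm across flats, with two slots 14 mm wide along the housing's y, 48 mm end to end. Red marks at the slots, black marks at the locked position. Below the 10 mm top plate the pin turns clockwise (yaw falling) a quarter turn from the slots to a stop, with about 5 degrees of play; the other way is blocked.
- plunger (a joint): Travel in m of the brass spring plunger inside the mouth, 0 when free (its top at 36 mm height in the housing, met by the plug's foot), growing downward; 0.009 when the pin is just under the plate, 0.014 when the plug is fully home. The spring pushes up with about 8 N at 0 and 12 N at 0.014.
- mould_green: Green rubber mould, 58x82x24 mm block, lying loose on the bench; bystander, leave alone. Origin: centre of underside.
- mould_white: White rubber mould, 56x82x28 mm block, lying loose on the bench; bystander, leave alone. Origin: centre of underside.
- wax_tub: White round tub with wax scraps, 71 mm in diameter, 76 mm high, standing loose; bystander, leave alone. Origin: centre of underside.
Not all that is in view belongs to the job. Leave any blue look-alike of the housing alone. Of the things that look like the plug, take the one that is farthest from the robot's base at the start.

How it is judged:
By the outcome, as a careful person would: the job done as asked, in the order asked, and still so for the second after the job is handed in, while the arm keeps its last pose, push and grip.
It also fails if it takes over 48 s, if anything falls off the work surface, if the arm or the gripper's body presses on something with over 40 N, if the wrist force passes 120 N, or if a joint passes its speed limit or range.

## Working session

There is one attempt and no reset: what is moved stays moved. The work goes in short steps, Python scripts to look and compute and a tool call to move; the robot and the scene stay as the last step left them, time stands still between calls to the robot, and variables do not carry over. Pictures are saved under pics/ and viewed, at most 10 in all, crops included, and the job is handed in when it is done.

Besides the shell and the picture viewer there is one more tool, called after "Request:" by a JSON object that holds its "api" and its "payload". step_arm: Moves the arm, as the interface text tells. Its arguments: {"type":"object","properties":{"targets":{"type":"array"},"squeeze":{"type":"number"}},"required":["targets"]}

```bash
mkdir -p pics; cat > h.py <<'E'
import numpy as np, cv2, pickle
from station import ctrl
def snap(name,tag):
    d=ctrl.get_image(name); pickle.dump(d,open(f'pics/{tag}.pkl','wb')); return d
def load(tag): return pickle.load(open(f'pics/{tag}.pkl','rb'))
def save(tag,img): cv2.imwrite(f'pics/{tag}.png',cv2.cvtColor(img,cv2.COLOR_RGB2BGR))
def ray(d,u,v,z):
    R=cv2.Rodrigues(np.array(d['rvec'],float))[0]; t=np.array(d['tvec'],float)
    c=-R.T@t; w=R.T@np.array([(u-d['cx'])/d['fx'],(v-d['cy'])/d['fy'],1]); return c+w*(z-c[2])/w[2]
def proj(d,P):
    K=np.array([[d['fx'],0,d['cx']],[0,d['fy'],d['cy']],[0,0,1.]])
    return cv2.projectPoints(np.array(P,float).reshape(-1,3),np.array(d['rvec'],float),np.array(d['tvec'],float),K,None)[0].reshape(-1,2)
def crop(tag,src,x,y,w,h,s):
    save(tag,cv2.resize(load(src)['img'][y:y+h,x:x+w],None,fx=s,fy=s,interpolation=cv2.INTER_CUBIC))
E
python3 - <<'E'
from h import *
for n in ['scene','top']: save(n,snap(n,n)['img'])
print(ctrl.get_obs())
E
```

```text
{'t': 0.1, 'q': array([-1.32499902e+00,  5.33060136e-02,  1.61417874e+00,  2.20626631e-07,
        1.47599983e+00, -1.18960843e-01]), 'dq': array([-7.16232126e-04, -1.97023314e-03, -1.31562021e-03, -2.57508986e-03,
       -1.32504321e-04, -9.52277079e-05]), 'effort': array([-2.38977145e-04, -3.94908893e+01, -3.71360886e+01, -1.48315103e-04,
        3.94315110e-03,  7.13985415e-06]), 'tool_pos': array([ 0.222835  , -0.58331269,  0.23016338]), 'tool_rot': array([-3.08763247e+00, -5.69447237e-01,  1.87884931e-04]), 'contact_force': array([-0.11869789, -0.25548938,  0.36083426]), 'wrist_torque': array([ 0.01953504, -0.04561427, -0.00748156]), 'grip_force': 0.0, 'opening': 0.085467891752869}
```

View pics/scene.png

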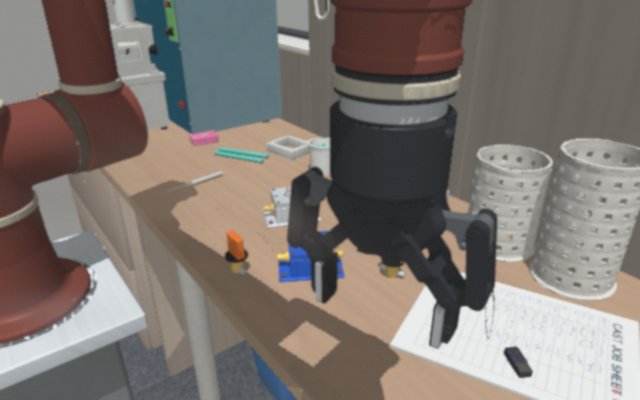

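View pics/top.png

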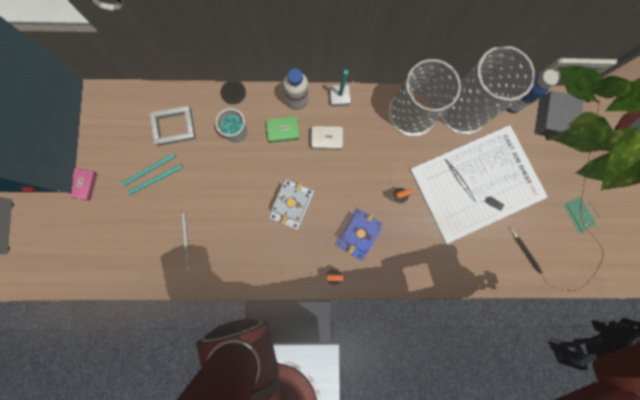

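The scene view has one orange plug at (236,245) and a second partly behind the gripper at (392,268). In the top view, the plug candidates are A (402,194) and B (335,279). The base is near the bottom at about (290,385), so A is farther and I choose it. The housing candidates are grey (291,203) and a blue look-alike (360,234), so I take the grey one. Next is a close crop.

```bash
python3 - <<'E'
from h import *
d=load('top')
a=cv2.resize(d['img'][165:225,372:432],None,fx=6.6,fy=6.6,interpolation=cv2.INTER_CUBIC)
b=cv2.resize(d['img'][173:233,261:321],None,fx=6.6,fy=6.6,interpolation=cv2.INTER_CUBIC)
save('c1',np.hstack([b,a]))
print(d['fx'],d['cx'],d['cy'],ray(d,402,194,.071),ray(d,335,279,.071),ray(d,291,203,.05),ray(d,300,203,.05))
E
```

```text
378.28726196781463 319.6945561405547 199.1160675002396 [ 0.51304561 -0.31014088  0.071     ] [ 0.31133608 -0.1457281   0.071     ] [ 0.49316609 -0.04045309  0.05      ] [ 0.4931999  -0.06250724  0.05      ]
```

View pics/c1.png

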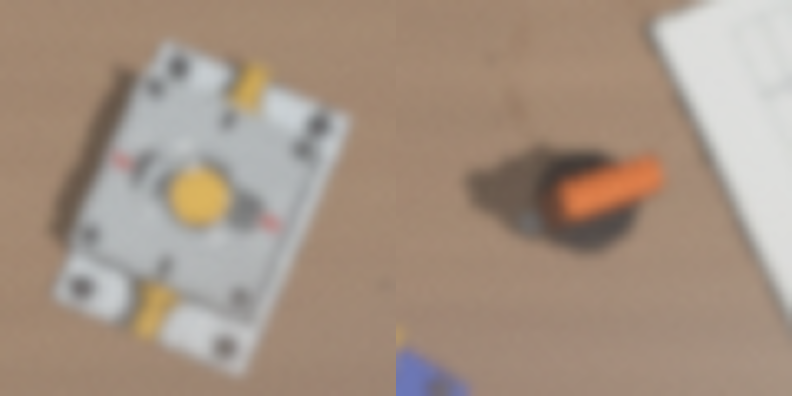

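Left crop: the grey housing, with red slot marks at (122,160) and (270,222), giving a slot yaw of about -22.7°. Right crop: the loose plug upright, with its grip running from (560,200) to (660,172), giving a yaw of about 18°. Their heights and reach agree with the description. Plug A is 0.60 m from the base and B is 0.34 m, so A is confirmed. Moving over it now.

Request:
{"api": "step_arm", "payload": {"targets": [{"travel":[0.48,0.44,0],"angular":[0,0,1],"gripper":1},{"travel":[0.48,0.44,0],"angular":[0,0,1],"gripper":1},{"travel":[0.48,0.44,0],"angular":[0,0,1],"gripper":1},{"travel":[0.48,0.44,0],"angular":[0,0,1],"gripper":1},{"travel":[0.48,0.44,0],"angular":[0,0,1],"gripper":1},{"travel":[0.48,0.44,0],"angular":[0,0,1],"gripper":1},{"travel":[0.48,0.44,0],"angular":[0,0,1],"gripper":1},{"travel":[0.48,0.44,0],"angular":[0,0,1],"gripper":1},{"travel":[0.48,0.44,0],"angular":[0,0,1],"gripper":1}]}}

```text
t: 1.0
tool_pos: [0.5135, -0.3161, 0.2306]
tool_rot: [-2.63, -1.716, -0.002]
contact_force: [-0.4, -0.8, -0.0]
opening: 0.0851
grip_force: 0.0
```

Request:
{"api": "step_arm", "payload": {"targets": [{"travel":[0,0,-0.05],"angular":[0,0,0.93],"gripper":1},{"travel":[0,0,-0.05],"angular":[0,0,0.93],"gripper":1},{"travel":[0,0,-0.05],"angular":[0,0,0.93],"gripper":1},{"travel":[0,0,-0.05],"angular":[0,0,0.93],"gripper":1},{"travel":[0,0,-0.05],"angular":[0,0,0.93],"gripper":1},{"travel":[0,0,-0.05],"angular":[0,0,0.93],"gripper":1}]}}

```text
t: 1.6
tool_pos: [0.5101, -0.3204, 0.2008]
tool_rot: [-1.853, -2.536, 0.0]
contact_force: [-0.4, -0.2, -0.8]
opening: 0.0855
grip_force: 0.0
```

```bash
python3 - <<'E'
from h import *
d=snap('wrist','w1'); save('w1',d['img'])
d2=snap('scene','s1')
o=ctrl.get_obs();print(o['t'],o['tool_pos'],o['tool_rot'],o['q'],o['contact_force'])
print(proj(d,[[.513,-.314,.071],[.513,-.314,.034]]),ray(load('top'),404.4,193.5,.071))
E
```

```text
1.7 [ 0.51039986 -0.32023514  0.20096105] [-1.85605245e+00 -2.53391072e+00  2.47910803e-04] [-6.83706875e-01  2.06056270e-02  1.69693255e+00 -1.92231922e-04
  1.42467744e+00 -9.90080815e-01] [ 0.51076274  0.32238215 -0.36672457]
[[329.40614993 188.42947139]
 [328.70568713 179.16345951]] [ 0.51428572 -0.3160488   0.071     ]
```

View pics/w1.png

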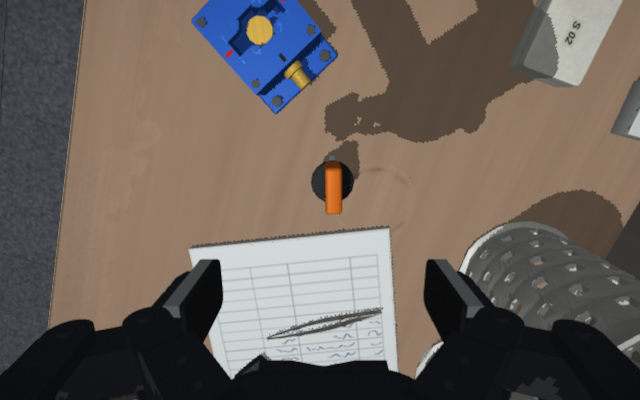

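The wrist view shows the plug at about (333,187), with its grip nearly vertical from (333,162) to (334,214). The gripper is at the bottom. The blue look-alike is at (262,45). I'll take the grip outline precisely.

```bash
python3 - <<'E'
from h import *
from scipy.optimize import least_squares
d=load('w1')
I=d['img'].astype(int); m=((I[...,0]>150)&(I[...,2]<90)&(I[...,0]-I[...,1]>70)).astype(np.uint8)
m[:, :280]=0; m[:, 400:]=0
ys,xs=np.nonzero(m); print(xs.min(),xs.max(),ys.min(),ys.max(),len(xs))
# silhouette model: hull of box
def mask(p,d=d,S=4):
    x,y,a=p; c,s=np.cos(a),np.sin(a)
    P=[[x+c*u-s*v,y+s*u+c*v,z] for u in(-.007,.007) for v in(-.02,.02) for z in(.034,.071)]
    q=proj(d,P); h=cv2.convexHull(q.astype(np.float32)); M=np.zeros((400*S,640*S),np.float32)
    cv2.fillConvexPoly(M,((h[:,0]+.5)*S*16).astype(np.int32),1,shift=4); return cv2.resize(M,(640,400),interpolation=cv2.INTER_AREA)
from scipy.optimize import minimize
f=lambda p:float(np.abs(mask([p[0]/100,p[1]/100,p[2]/10])-m).sum())
r=minimize(f,[51.3,-31.4,3.1],method='Nelder-Mead',options=dict(initial_simplex=[[51.3,-31.4,3.1],[51.8,-31.4,3.1],[51.3,-30.9,3.1],[51.3,-31.4,3.6]]))
print(r.x,r.fun)
t=cv2.resize(I.astype(np.uint8)[150:225,300:375],None,fx=7,fy=7,interpolation=cv2.INTER_CUBIC);save('w1c',t)
E
```

```text
281 340 0 213 662
[ 51.58064327 -31.62630534   3.34624348] 285.1875
```

The fit puts the plug at (0.515, -0.316) with yaw 0.33, which agrees with the top view. Descending, then gripping.

Request:
{"api": "step_arm", "payload": {"targets": [{"travel":[0.008,0.007,-0.06],"angular":[0,0,0.03],"gripper":1},{"travel":[0.008,0.007,-0.12],"angular":[0,0,0.03],"gripper":1},{"travel":[0.008,0.007,-0.18],"angular":[0,0,0.03],"gripper":1},{"travel":[0.008,0.007,-0.23],"angular":[0,0,0.03],"gripper":1},{"travel":[0.008,0.007,-0.268],"angular":[0,0,0.03],"gripper":1},{"travel":[0.008,0.007,-0.268],"angular":[0,0,0.03],"gripper":1}]}}

```text
t: 2.3
tool_pos: [0.5128, -0.3137, 0.036]
tool_rot: [-1.82, -2.55, -0.001]
contact_force: [-0.3, 0.1, 0.4]
opening: 0.0851
grip_force: 0.0
```

Request:
{"api": "step_arm", "payload": {"targets": [{"travel":[0,0,0],"angular":[0,0,0],"gripper":0.5},{"travel":[0,0,0],"angular":[0,0,0],"gripper":0.3},{"travel":[0,0,0],"angular":[0,0,0],"gripper":0},{"travel":[0,0,0],"angular":[0,0,0],"gripper":0},{"travel":[0,0,0],"angular":[0,0,0],"gripper":0},{"travel":[0,0,0],"angular":[0,0,0],"gripper":0},{"travel":[0,0,0],"angular":[0,0,0],"gripper":0},{"travel":[0,0,0],"angular":[0,0,0],"gripper":0}], "squeeze": 70}}

```text
t: 3.1
tool_pos: [0.5163, -0.3161, 0.0416]
tool_rot: [1.821, 2.558, -0.0]
contact_force: [-1.3, 0.9, 5.2]
opening: 0.0127
grip_force: 68.7
```

```bash
python3 - <<'E'
from h import *
o=ctrl.get_obs();print({k:o[k] for k in('t','tool_pos','tool_rot','contact_force','opening','grip_force')})
E
```

```text
{'t': 3.1, 'tool_pos': array([ 0.51625724, -0.31612345,  0.04157223]), 'tool_rot': array([ 1.82130019e+00,  2.55818581e+00, -3.37747315e-04]), 'contact_force': array([-1.34677498,  0.90782469,  5.22926945]), 'opening': 0.012734898717398089, 'grip_force': 68.69871139526367}
```

Gripped: opening 12.7 mm at 69 N. Lifting, then carrying it over the housing.

Request:
{"api": "step_arm", "payload": {"targets": [{"travel":[0,0,0.05],"angular":[0,0,0],"gripper":0},{"travel":[0,0,0.12],"angular":[0,0,0],"gripper":0},{"travel":[0,0,0.2],"angular":[0,0,0],"gripper":0},{"travel":[0,0,0.2],"angular":[0,0,0],"gripper":0}]}}

```text
t: 3.5
tool_pos: [0.5194, -0.3184, 0.169]
tool_rot: [1.814, 2.548, -0.001]
contact_force: [-0.4, -0.2, -0.2]
opening: 0.0128
grip_force: 68.5
```

Request:
{"api": "step_arm", "payload": {"targets": [{"travel":[-0.003,0.05,0],"angular":[0,0,-0.11],"gripper":0},{"travel":[-0.008,0.11,0],"angular":[0,0,-0.22],"gripper":0},{"travel":[-0.012,0.17,0],"angular":[0,0,-0.34],"gripper":0},{"travel":[-0.017,0.23,0],"angular":[0,0,-0.46],"gripper":0},{"travel":[-0.021,0.29,0],"angular":[0,0,-0.58],"gripper":0},{"travel":[-0.026,0.35,0],"angular":[0,0,-0.7],"gripper":0},{"travel":[-0.03,0.41,0],"angular":[0,0,-0.82],"gripper":0},{"travel":[-0.034,0.46,0],"angular":[0,0,-0.93],"gripper":0},{"travel":[-0.034,0.46,0],"angular":[0,0,-0.93],"gripper":0}]}}

```text
t: 4.4
tool_pos: [0.4943, -0.0366, 0.1592]
tool_rot: [-2.611, -1.743, 0.001]
contact_force: [-0.4, -0.8, -0.7]
opening: 0.0128
grip_force: 68.5
```

```bash
python3 - <<'E'
from h import *
d=snap('wrist','w2'); save('w2',d['img']); snap('scene','s2'); snap('top','t2')
o=ctrl.get_obs();print({k:o[k] for k in('t','q','tool_pos','tool_rot','contact_force','opening','grip_force')})
E
```

```text
{'t': 4.55, 'q': array([-2.30083505e-01, -2.05338240e-01,  1.97802856e+00, -4.21238945e-04,
        1.36957472e+00,  1.66126238e-01]), 'tool_pos': array([ 0.49514307, -0.03988827,  0.15988579]), 'tool_rot': array([-2.61495173e+00, -1.74078236e+00,  1.19531829e-03]), 'contact_force': array([ 0.0463702 , -0.57938743, -0.26316748]), 'opening': 0.013020544484064223, 'grip_force': 68.48744988441467}
```

View pics/w2.png

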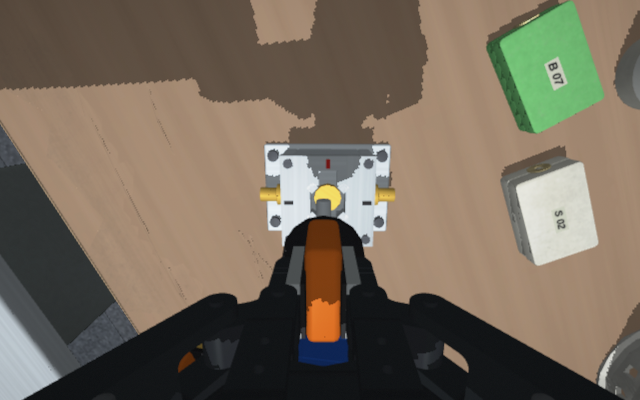

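The wrist view shows the housing with its red mark at (328,163), black marks at (289,203) and (367,203), and the brass plunger at (328,196). The held plug's pin end is near (324,207). I'll enlarge it.

```bash
python3 - <<'E'
from h import *
crop('w2c','w2',255,135,145,120,5)
E
```

```text
(no output)
```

View pics/w2c.png

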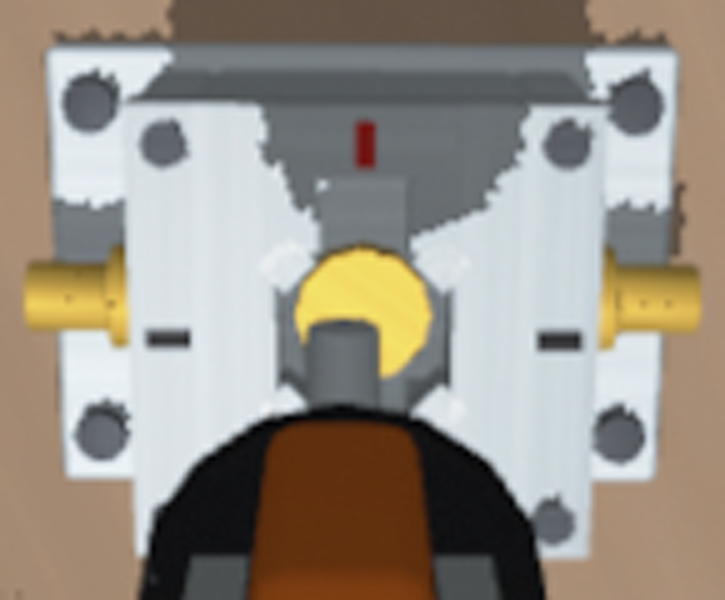

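```bash
python3 - <<'E'
from h import *
d=load('w2'); o=ctrl.get_obs()
f=lambda U,V:(255+(U+.5)/5-.5,135+(V+.5)/5-.5)
g={k:ray(d,*f(*p),.05)[:2] for k,p in dict(red=(365,145),bl=(168,338),br=(560,341),s1=(163,142),s2=(568,143),s3=(553,522),slot=(364,178),slL=(320,210),slR=(408,210),L=(125,103),Rr=(605,103)).items()}
for k in g: print(k,g[k].round(4))
c1=(g['bl']+g['br'])/2; c2=(g['s1']+g['s3'])/2
an=lambda a,b:np.degrees(np.arctan2(*(a-b)[::-1]))
print('c',c1,c2,an(g['bl'],g['br']),an(g['s1'],g['s2']),an(g['L'],g['Rr']),'red-c',an(c1,g['red']),np.linalg.norm(g['slot']-c1))
a=np.array(o['tool_rot']);th=np.arctan2(a[1],a[0]);y=2*th-np.pi/2;print('tool y deg',np.degrees(y)%180, o['tool_pos'])
x,yy,z=o['tool_pos'];z0=z-.0416
ey=np.array([-np.sin(y),np.cos(y),0]);ex=np.array([np.cos(y),np.sin(y),0])
p0=np.array([x,yy,z0])
q=lambda P:((proj(d,P)-[255,135]+.5)*5-.5).round(0).tolist()
for s in(1,-1):
  print(s,'pin tip top,bottom,left,right',q([p0+s*.022*ey+[0,0,.013],p0+s*.022*ey+[0,0,.005],p0+s*.022*ey+.004*ex+[0,0,.009],p0+s*.022*ey-.004*ex+[0,0,.009]]))
  print('flange tip top/bot',q([p0+s*.02*ey+[0,0,.034],p0+s*.02*ey+[0,0,.028]]),'grip top end',q([p0+s*.02*ey+.007*ex+[0,0,.071],p0+s*.02*ey-.007*ex+[0,0,.071]]))
E
```

```text
red [ 0.508  -0.0113]
bl [ 0.4688 -0.0273]
br [ 0.5241 -0.0507]
s1 [0.4805 0.0005]
s2 [ 0.5359 -0.0226]
s3 [ 0.5127 -0.0781]
slot [ 0.506  -0.0159]
slL [ 0.498  -0.0178]
slR [ 0.5102 -0.0229]
L [0.4777 0.008 ]
Rr [ 0.543  -0.0191]
c [ 0.4964741  -0.03899808] [ 0.49658579 -0.03878495] 157.01500411540482 157.3151535115958 157.45490037379878 red-c -112.63136809134797 0.0250076550762983
tool y deg 157.30368571282997 [ 0.49514307 -0.03988827  0.15988579]
1 pin tip top,bottom,left,right [[365.0, 360.0], [364.0, 339.0], [403.0, 349.0], [327.0, 349.0]]
flange tip top/bot [[368.0, 445.0], [367.0, 424.0]] grip top end [[472.0, 616.0], [277.0, 615.0]]
-1 pin tip top,bottom,left,right [[363.0, 740.0], [362.0, 706.0], [398.0, 723.0], [327.0, 722.0]]
flange tip top/bot [[365.0, 827.0], [364.0, 795.0]] grip top end [[460.0, 1086.0], [281.0, 1086.0]]
```

The mouth is at (0.4965, -0.0389) with yaw -22.7°, and the tool yaw matches. The distances check out: slot end 25 mm (24 expected), black marks symmetric. The pin appears about 2 mm off from prediction, so I'll descend to just above the plate and compare there with little parallax.

Request:
{"api": "step_arm", "payload": {"targets": [{"travel":[0.002,0.001,-0.03],"angular":[0,0,0],"gripper":0},{"travel":[0.002,0.001,-0.06],"angular":[0,0,0],"gripper":0},{"travel":[0.002,0.001,-0.09],"angular":[0,0,0],"gripper":0},{"travel":[0.002,0.001,-0.1],"angular":[0,0,0],"gripper":0},{"travel":[0.002,0.001,-0.1],"angular":[0,0,0],"gripper":0},{"travel":[0.002,0.001,-0.1],"angular":[0,0,0],"gripper":0}]}}

```text
t: 5.15
tool_pos: [0.4971, -0.0397, 0.1012]
tool_rot: [2.616, 1.738, 0.001]
contact_force: [-0.1, -0.2, -1.4]
opening: 0.0129
grip_force: 68.5
```

```bash
python3 - <<'E'
from h import *
d=snap('wrist','w3'); s=snap('scene','s3')
o=ctrl.get_obs();print({k:o[k] for k in('t','tool_pos','tool_rot','contact_force')})
u,v=proj(s,[.4965,-.039,.06])[0]; print(u,v)
u,v=int(u),int(v)
a=cv2.resize(d['img'][145:265,250:400],None,fx=5,fy=5,interpolation=cv2.INTER_CUBIC)
save('w3c',a)
b=cv2.resize(s['img'][max(0,v-50):v+40,u-60:u+60],None,fx=6,fy=6,interpolation=cv2.INTER_CUBIC); save('s3c',b)
E
```

```text
{'t': 5.25, 'tool_pos': array([ 0.4974543 , -0.03953271,  0.10174555]), 'tool_rot': array([2.61486583e+00, 1.73840075e+00, 2.25562785e-03]), 'contact_force': array([ 0.70730987, -0.46705359, -1.00550879])}
289.8968231388826 189.90302815804347
```

View pics/w3c.png

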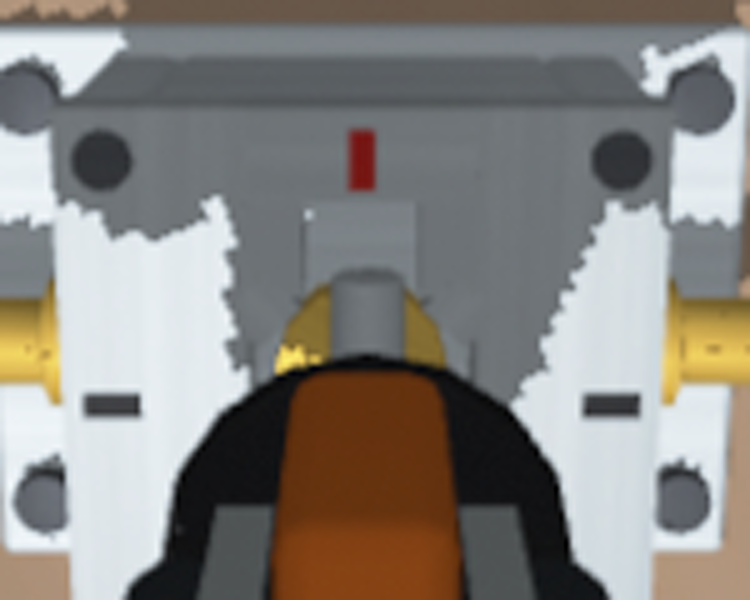

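View pics/s3c.png

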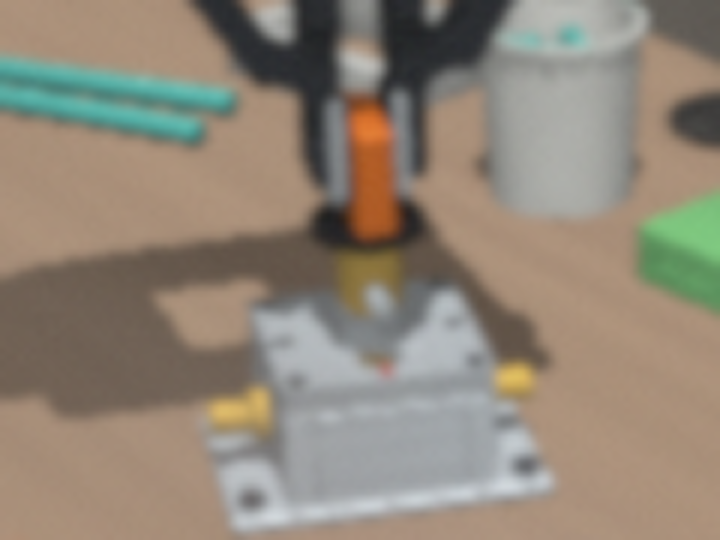

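```bash
python3 - <<'E'
from h import *
from scipy.optimize import least_squares
d=load('w3'); o=ctrl.get_obs()
ic=lambda p:np.array([250+(p[0]+.5)/5-.5,145+(p[1]+.5)/5-.5])
g={k:ray(d,*ic(p),.05)[:2] for k,p in dict(red=(362,160),bl=(112,405),br=(612,405),s1=(102,160),s2=(622,160)).items()}
an=lambda a,b:np.degrees(np.arctan2(*(a-b)[::-1]))
c=(g['bl']+g['br'])/2; print('c',c,an(g['bl'],g['br']),an(g['s1'],g['s2']),an(c,g['red'])+90+180)
a=np.array(o['tool_rot']);y=2*np.arctan2(a[1],a[0])-np.pi/2
y=(y+np.pi/2)%np.pi-np.pi/2; print('tool yaw',np.degrees(y))
ex=np.array([np.cos(y),np.sin(y),0]);ey=np.array([-np.sin(y),np.cos(y),0])
p0=np.array(o['tool_pos'])-[0,0,.0416]
q=lambda P:((proj(d,P)-[250,145]+.5)*5-.5)
th=np.linspace(0,2*np.pi,73)[:,None]
def feats(p):
    pin=q(p+.022*ey+.004*(np.cos(th)*ex+np.sin(th)*np.array([0,0,1]))+[0,0,.009])
    fl=np.vstack([q(p+.02*(np.cos(th)*ex+np.sin(th)*ey)+[0,0,z]) for z in(.028,.034)])
    return np.array([pin[:,0].min(),pin[:,0].max(),pin[:,1].min(),fl[:,1].min(),fl[:,0].max()-fl[:,0].min()])
print('pred',feats(p0).round(1))
obs=np.array([330,405,269,355])
r=least_squares(lambda v:feats(p0+(v[0]*ex+v[1]*ey)/1e3)[:4]-obs,[0,0]);print('dz0: local offset mm',r.x,r.fun)
r=least_squares(lambda v:feats(p0+(v[0]*ex+v[1]*ey)/1e3+[0,0,v[2]/1e3])[:4]-obs,[0,0,0]);print('free z',r.x,r.fun)
P=p0+(r.x[0]*ex+r.x[1]*ey)/1e3
D=c-P[:2]; print('plug->mouth world mm',D*1e3,'local',(D@ex[:2])*1e3,(D@ey[:2])*1e3, 'tool->mouth',(c-p0[:2])*1e3)
E
```

```text
c [ 0.49651047 -0.03889041] 157.19198779912062 157.2015772291124 157.18505132332535
tool yaw -22.766927036452433
pred [334.4 410.  261.9 343.8 420.1]
dz0: local offset mm [-0.49595237 -0.97356995] [-0.26701362  0.2669432   1.60197056 -1.43155676]
free z [-0.50108622 -0.11458906  2.87151922] [-0.90421075  0.90424485  0.84053191 -0.74066761]
plug->mouth world mm [-0.43744185  0.55404666] local -0.617766160082076 0.34159631902947407 tool->mouth [-0.94383084  0.64229766]
```

The earlier offset came from arm lag: the image was taken before the arm settled. Now the plug is within about 1 mm of the mouth axis and the yaw agrees to 0.1°. A small correction, then I'll insert to first spring contact.

Request:
{"api": "step_arm", "payload": {"targets": [{"travel":[-0.001,0.001,-0.01],"angular":[0,0,0],"gripper":0},{"travel":[-0.001,0.001,-0.02],"angular":[0,0,0],"gripper":0},{"travel":[-0.001,0.001,-0.03],"angular":[0,0,0],"gripper":0},{"travel":[-0.001,0.001,-0.038],"angular":[0,0,0],"gripper":0},{"travel":[-0.001,0.001,-0.038],"angular":[0,0,0],"gripper":0},{"travel":[-0.001,0.001,-0.038],"angular":[0,0,0],"gripper":0}]}}

```text
t: 5.85
tool_pos: [0.4961, -0.0385, 0.0777]
tool_rot: [2.616, 1.74, 0.0]
contact_force: [-0.1, -0.4, -0.5]
opening: 0.0129
grip_force: 68.5
```

No side contact, and the pin is 9 mm into the slots. Pressing down against the spring.

Request:
{"api": "step_arm", "payload": {"targets": [{"travel":[0,0,-0.006],"angular":[0,0,0],"gripper":0},{"travel":[0,0,-0.012],"angular":[0,0,0],"gripper":0},{"travel":[0,0,-0.018],"angular":[0,0,0],"gripper":0},{"travel":[0,0,-0.024],"angular":[0,0,0],"gripper":0},{"travel":[0,0,-0.024],"angular":[0,0,0],"gripper":0},{"travel":[0,0,-0.024],"angular":[0,0,0],"gripper":0},{"travel":[0,0,-0.024],"angular":[0,0,0],"gripper":0}]}}

```text
t: 6.55
tool_pos: [0.4964, -0.0385, 0.065]
tool_rot: [-2.616, -1.74, 0.0]
contact_force: [-4.0, 1.3, 11.0]
opening: 0.0125
grip_force: 70.2
```

Request:
{"api": "step_arm", "payload": {"targets": [{"travel":[0,0,-0.002],"angular":[0,0,0],"gripper":0},{"travel":[0,0,-0.004],"angular":[0,0,0],"gripper":0},{"travel":[0,0,-0.004],"angular":[0,0,0],"gripper":0},{"travel":[0,0,-0.004],"angular":[0,0,0],"gripper":0}]}}

```text
t: 6.95
tool_pos: [0.4964, -0.0385, 0.0635]
tool_rot: [-2.615, -1.74, 0.001]
contact_force: [-7.6, 2.3, 16.6]
opening: 0.0129
grip_force: 70.9
```

The flange is seated: 16.6 N, above the 12 N spring force. I'll relieve the side force slightly and turn clockwise by 45° first.

Request:
{"api": "step_arm", "payload": {"targets": [{"travel":[-0.001,0.0004,0],"angular":[0,0,0],"gripper":0},{"travel":[-0.001,0.0004,0],"angular":[0,0,-0.1],"gripper":0},{"travel":[-0.001,0.0004,0],"angular":[0,0,-0.2],"gripper":0},{"travel":[-0.001,0.0004,0],"angular":[0,0,-0.32],"gripper":0},{"travel":[-0.001,0.0004,0],"angular":[0,0,-0.44],"gripper":0},{"travel":[-0.001,0.0004,0],"angular":[0,0,-0.56],"gripper":0},{"travel":[-0.001,0.0004,0],"angular":[0,0,-0.7],"gripper":0},{"travel":[-0.001,0.0004,0],"angular":[0,0,-0.85],"gripper":0},{"travel":[-0.001,0.0004,0],"angular":[0,0,-1],"gripper":0},{"travel":[-0.001,0.0004,0],"angular":[0,0,-1],"gripper":0}]}}

```text
t: 7.95
tool_pos: [0.4983, -0.039, 0.0642]
tool_rot: [3.08, 0.603, 0.009]
contact_force: [-0.5, 0.1, 10.8]
opening: 0.0128
grip_force: 70.2
```

```bash
python3 - <<'E'
from h import *
o=ctrl.get_obs();print({k:o[k] for k in('t','q','tool_pos','tool_rot','contact_force','wrist_torque')})
d=snap('wrist','w4')
I=d['img']; save('w4',I)
E
```

```text
{'t': 7.95, 'q': array([-2.26956144e-01, -8.44407467e-02,  2.04297142e+00, -3.72074962e-04,
        1.17640630e+00,  9.57450674e-01]), 'tool_pos': array([ 0.49833743, -0.03902917,  0.06419268]), 'tool_rot': array([3.08011718, 0.6028049 , 0.00931605]), 'contact_force': array([-0.52432063,  0.10654394, 10.79866182]), 'wrist_torque': array([-0.11025937,  0.11170318, -0.07284867])}
```

View pics/w4.png

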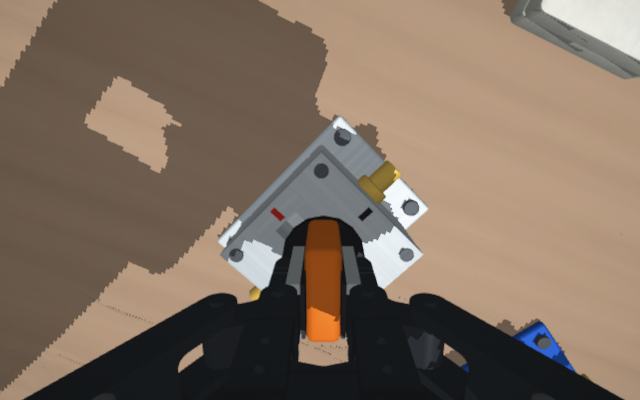

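The picture shows the plug turned 45° with the hand. The grip is at (324,280), pointing between the red mark (278,214) and the black mark (365,214). Torque is low. I continue to the stop, pressing slightly more.

Request:
{"api": "step_arm", "payload": {"targets": [{"travel":[0,0,-0.002],"angular":[0,0,-0.1],"gripper":0},{"travel":[0,0,-0.002],"angular":[0,0,-0.22],"gripper":0},{"travel":[0,0,-0.002],"angular":[0,0,-0.34],"gripper":0},{"travel":[0,0,-0.002],"angular":[0,0,-0.46],"gripper":0},{"travel":[0,0,-0.002],"angular":[0,0,-0.58],"gripper":0},{"travel":[0,0,-0.002],"angular":[0,0,-0.7],"gripper":0},{"travel":[0,0,-0.002],"angular":[0,0,-0.82],"gripper":0},{"travel":[0,0,-0.002],"angular":[0,0,-0.94],"gripper":0},{"travel":[0,0,-0.002],"angular":[0,0,-1],"gripper":0},{"travel":[0,0,-0.002],"angular":[0,0,-1],"gripper":0}]}}

```text
t: 9.0
tool_pos: [0.4988, -0.0395, 0.0637]
tool_rot: [3.078, -0.62, 0.012]
contact_force: [-0.7, -1.4, 13.3]
opening: 0.0132
grip_force: 70.6
```

```bash
cat > st.py <<'E'
from h import *
ctrl.get_image('wrist')
o=ctrl.get_obs();a=o['tool_rot'];print({k:np.round(o[k],4) for k in('t','q','tool_pos','contact_force','wrist_torque','opening')},'yaw',(np.degrees(2*np.arctan2(a[1],a[0]))-90)%180-180,'axis tilt',a[2])
E
python3 st.py
```

```text
{'t': np.float64(9.05), 'q': array([-2.2720e-01, -8.3100e-02,  2.0426e+00, -1.2000e-03,  1.1743e+00,
        1.7411e+00]), 'tool_pos': array([ 0.4988, -0.0395,  0.0637]), 'contact_force': array([-0.4318, -2.5001, 13.0916]), 'wrist_torque': array([-0.2809,  0.2796,  0.016 ]), 'opening': np.float64(0.0132)} yaw -112.75020063970882 axis tilt 0.012067007257709218
```

The yaw has changed exactly 90° with no stop torque yet, because of the ~5° of play. I'll ease further to the stop, press a little more and take out the small sideways drift and tilt.

Request:
{"api": "step_arm", "payload": {"targets": [{"travel":[-0.001,0,-0.001],"angular":[0,0.005,-0.02],"gripper":0},{"travel":[-0.002,0,-0.002],"angular":[0,0.01,-0.05],"gripper":0},{"travel":[-0.002,0,-0.003],"angular":[0,0.01,-0.08],"gripper":0},{"travel":[-0.002,0,-0.003],"angular":[0,0.01,-0.11],"gripper":0},{"travel":[-0.002,0,-0.003],"angular":[0,0.01,-0.11],"gripper":0},{"travel":[-0.002,0,-0.003],"angular":[0,0.01,-0.11],"gripper":0}]}}

```text
t: 9.65
tool_pos: [0.4989, -0.0396, 0.0635]
tool_rot: [3.048, -0.751, 0.004]
contact_force: [-0.3, -1.1, 19.0]
opening: 0.0127
grip_force: 71.5
```

```bash
python3 st.py
```

```text
{'t': np.float64(9.7), 'q': array([-0.2268, -0.0789,  2.039 , -0.0023,  1.1789,  1.8278]), 'tool_pos': array([ 0.4989, -0.0396,  0.0635]), 'contact_force': array([-2.3931, -0.2907, 18.7992]), 'wrist_torque': array([-0.0445,  0.351 ,  0.1859]), 'opening': np.float64(0.0127)} yaw -117.67092905525226 axis tilt 0.004076890669227412
```

Torque is now 0.19 Nm at 94.9° of turn, so it's at the stop. The push is 19 N with z unchanged, so the flange is seated. One last look.

```bash
python3 - <<'E'
from h import *
d=snap('wrist','w5'); s=snap('scene','s5')
a=cv2.resize(d['img'][110:310,220:440],(396,360),interpolation=cv2.INTER_CUBIC)
b=cv2.resize(s['img'][145:235,235:334],(396,360),interpolation=cv2.INTER_CUBIC)
save('fin',np.hstack([a,b]))
E
```

```text
(no output)
```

View pics/fin.png

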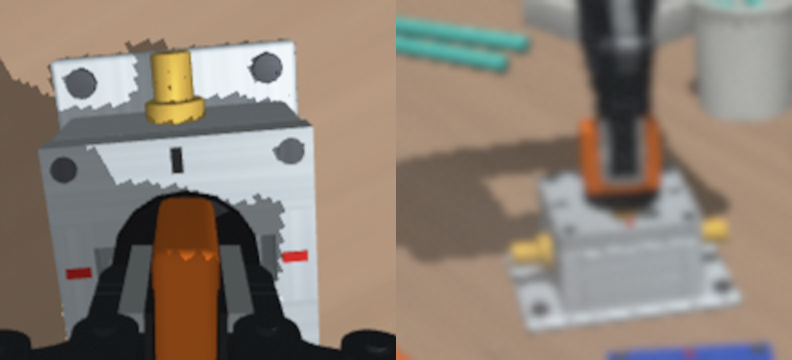

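The wing points at the black mark (177,160), square to the red marks (78,273) and (295,257). The flange sits down on the plate and the fingers are still holding. Handing in.

```bash
python3 -c "
from station import ctrl
print(ctrl.finish_job())"
```

```text
the job is handed in; nothing more can be done
None
```

I fitted the plug farthest from the base into the grey housing and turned it clockwise about 95° to the stop. At hand-in the gripper still held it, pressed fully home at about 19 N, at roughly 10 s of the 48 s allowed; no verdict was returned.

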